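# Reverse the cellar's transfer pump

### The job

The bench pump is running and has to be set to pump the other way. Press the mushroom-headed stop button until it stays in, then tip the direction rocker over to its other side, then press the plain round start button until it stays in. Just press them with the fingertips, and leave the wine bottle, the clay cup and the barrel bung standing where they are.

Things in the scene. Friction and masses are not known exactly. Their poses are not given: they have to be found in the camera images.
- pump: grey and stainless electric wine pump, 390 mm long, fixed to the bench. Origin on the bench under the middle of its control box. y along the motor shaft (black fan cowl at -y, pump head at +y), x across it, away from the robot (turned up to 30 degrees either way), z up. Metal control box on top, 116 (x) by 204 mm (y); its flat top, the panel, is 212 mm above the bench
- stop_top (a point): centre of the top of the stop button: black mushroom head, 40 mm in diameter, in the panel's row of controls (pump x = 0) at pump y = -62 mm or y = 0, the start button at the other. Top 27 mm above the panel when out, 20 mm when in; moves with the button
- stop (a joint): stop button travel in m: 0 out, 0.007 in. Out while the pump runs. Stop and start are linked: the one pressed in stays in and the other pops out. An over-centre spring resists with up to about 3.5 N over the first half of the travel, then pulls the button in by itself
- start_top (a point): centre of the top of the start button: black, plain, straight-sided and round, 29 mm in diameter, in a round steel bezel 38 mm across and 5 mm high (the stop button has the same bezel). Top 15 mm above the panel when out, 8 mm when in; moves with the button
- start (a joint): start button travel in m: 0 out, 0.007 in. In while the pump runs; same linked spring action and force as the stop button
- rocker (a joint): direction rocker, rad: +0.22 far end (pump +x) down, -0.22 near end (pump -x) down; starts on either side and stays where it is put. Black shallow V, 44 mm long along pump x, 21 mm wide, at pump y = +64 mm; hinge along pump y, 7 mm above the panel; frame 52 x 27 mm, 3 mm high. Press down the end that stands up: about 2.5 N takes it past the middle and it snaps over
- rocker_near_end (a point): point on the top face of the rocker's near wing, on its centre line, 16 mm from the hinge towards pump -x; about 10 mm above the panel when that end is down and 17 mm when it is up
- rocker_far_end (a point): the same point on the far wing, 16 mm from the hinge towards pump +x; same heights
- wine_bottle: full dark-green half bottle of wine, 60 mm in diameter, 240 mm tall, standing close along the pump's far side; origin at the centre of its underside. Leave it alone
- clay_cup: open terracotta cup, 84 mm across the rim, 72 mm tall, on the robot's side of the pump; origin at the centre of its underside. Leave it alone
- barrel_bung: tapered wooden barrel bung, 60 mm across the top, 38 mm tall, on the robot's side of the pump; origin at the centre of its underside. Leave it alone

How it is judged:
By the outcome, as a careful person would: the job done as asked, in the order asked, and still so for the second after the job is handed in, with the robot touching nothing.
It also fails if it takes over 35 s, if anything falls off the work surface, if the arm or the gripper's body presses on something with over 40 N, if the wrist force passes 120 N, or if a joint passes its speed limit or range.

### The arm

A 6-joint arm with a two-finger parallel gripper is mounted at the origin on the work surface. World frame = base frame: x ahead of the robot, y to its left, z up, the work surface at z = 0. Lengths are in m, angles in rad, forces in N, time in s.
With the tool pointing down it reaches from about 0.3 to 0.75 m from the base axis. Payload 8.5 kg.
Tool frame: the origin (TCP) lies midway between the tips of the shut fingers; the grasp point (between the pads) lies 19 mm behind it; z points along the fingers, y is the line along which they close (so a half turn about z gives the same grasp; the last joint's range is limited). The gripper opens to 88 mm and grips with 3 to 60 N. Pads are 18 mm wide; open, the fingers measure 123 mm over their backs; the gripper's body (75 mm by 187 mm) begins 45 mm behind the grasp point.
Start: joints at [0.889, 0.381, 1.297, -0, 1.464, -0.215], TCP at [0.248, 0.491, 0.239] pointing down, gripper open.
Joint ranges: [-3.11, 3.11], [-0.89, 2.33], [0.22, 2.48], [-1.42, 4.56], [0.17, 2.85], [-2.88, 2.88]. Speed limits (rad/s): [2.39, 2.39, 3.14, 3.14, 3.14, 3.14].

### API

Orientations are given as a 3x3 rotation matrix whose columns are the frame's x, y, z axes.
In Python, from rig import r gives the robot as it stands.
- The arm moves only by the tool drive_effector, called after "Call:" by a JSON object that holds its "method" and its "body". Schema: {"type":"object","properties":{"steps":{"type":"array","items":{"type":"object","properties":{"dx":{"type":"number"},"dy":{"type":"number"},"dz":{"type":"number"},"ax":{"type":"number"},"ay":{"type":"number"},"az":{"type":"number"}},"additionalProperties":false},"minItems":1,"maxItems":10},"aperture":{"type":"number"},"squeeze":{"type":"number"},"only":{"type":"string"},"quiet":{"type":"boolean"},"lines":{"type":"string"}},"required":["steps"],"additionalProperties":false}. steps is a list of rows, 1 to 10 of them, each an object with the fields dx, dy, dz (the shift in normalised numbers (1 is 50 cm)), ax, ay, az (a rotation vector in normalised numbers (1 is pi rad)); a field left out counts as zero; each row is the pose to reach, as a shift and turn from the pose commanded when the call began, along the tool's axes at that moment; what a row does not reach only later rows make up. A row lasts 1/10 s, in which the tool goes at most 0.05 m and 0.15 rad, less where a joint would pass 70% of its speed; a pose out of reach is approached as far as the arm can. aperture is the opening from 0.0 (shut) to 1.0 (fully open), set as the call begins (left out keeps the last). The fingers move at their own pace and stop on an object; squeeze is the grip in N (left out, the last holds). Time passes only in rows, so rows that do not move let the fingers close. The tool returns the time, the measured TCP pose, the force, the opening and the grip force at its end. only (a regular expression) keeps the lines of the reply that match it, lines (a string "A,B") keeps lines A to B, and quiet returns only ok. Input that does not fit is refused with a message, and nothing moves.
- r.read_state(): the state, without advancing time (a new reading comes with each control period).
- r.read_camera(name): name is "scene" or "side" or "wrist"; returns the picture (480x640x3 uint8, blue, green, red); there is no depth.
- r.camera_info(name): a dict with "fx", "fy", "cx", "cy" (pixels), "R" (3x3) and "t" (3): a world point X has camera coordinates R X + t. Camera axes: x right, y down, z forward; pixel columns grow to the right and rows downward; lengths in m; the calibration is good to about 2 mm. A picture is of the moment at which its call begins: read the wrist's pose just before it. camera_info takes no time and is no camera call; for the wrist camera it gives the pose at the moment of the call.
- r.job_done(): hands the job in; it is judged then, once.
The state is a dict: "time_s": time; "q": joint angles; "joint_velocities": joint speeds; "effort": joint torques, N m; "position": TCP position; "ee_rot": TCP orientation; "contact_force": force on the tool from outside, world axes, zero at the start; "torque": the same for the moment, N m; "opening": opening from 0.0 (shut) to 1.0 (fully open); "finger_force": force on a finger pad.
Only numpy, scipy, OpenCV 4.12 (cv2) and the standard library are available. Lean on these libraries where they do the work, as an engineer would, in place of code of your own. Each camera call takes 0.05 s, during which the arm holds its last target. There are 200 camera calls.

## Working session

There is one attempt and no reset: what is moved stays moved. The work goes in short steps, Python scripts to look and compute and a tool call to move; the robot and the scene stay as the last step left them, time stands still between calls to the robot, and variables do not carry over. Pictures are saved under pics/ and viewed, at most 10 in all, crops included, and the job is handed in when it is done.

```bash
mkdir -p pics; ls; python3 - <<'E'
from rig import r
import cv2,numpy as np
s=r.read_state();print(s['time_s'],s['position'],s['ee_rot'],s['opening'])
for n in("scene","side"):
    cv2.imwrite(f'pics/{n}0.png',r.read_camera(n));print(n,r.camera_info(n))
E
```

```text
pics
rig.py
0.0 [0.24733293 0.49094333 0.23815698] [[-8.92999655e-01  4.50056436e-01 -9.05541859e-04]
 [ 4.50057224e-01  8.92999092e-01 -1.05733409e-03]
 [ 3.32788047e-04 -1.35174463e-03 -9.99999031e-01]] 1.0003094268026496
scene {'fx': 519.4942648670069, 'fy': 519.4942648670069, 'cx': 317.6680442200821, 'cy': 238.59357493922786, 'R': array([[ 0.6026479 ,  0.79798   , -0.00658977],
       [ 0.62032359, -0.47364165, -0.62518976],
       [-0.50201012,  0.37268151, -0.78044496]]), 't': array([-0.34301844, -0.25193249,  1.11625187])}
side {'fx': 511.3246280901218, 'fy': 511.3246280901218, 'cx': 322.1902682760352, 'cy': 237.95279500715498, 'R': array([[-0.908641  , -0.41746318,  0.00979918],
       [-0.33093636,  0.70560074, -0.62658496],
       [ 0.25466184, -0.57258369, -0.77929151]]), 't': array([0.5455494 , 0.25706726, 0.75584368])}
```

View pics/scene0.png

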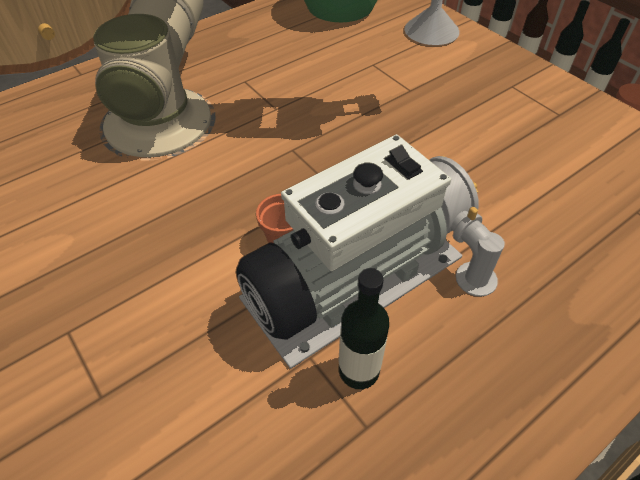

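View pics/side0.png

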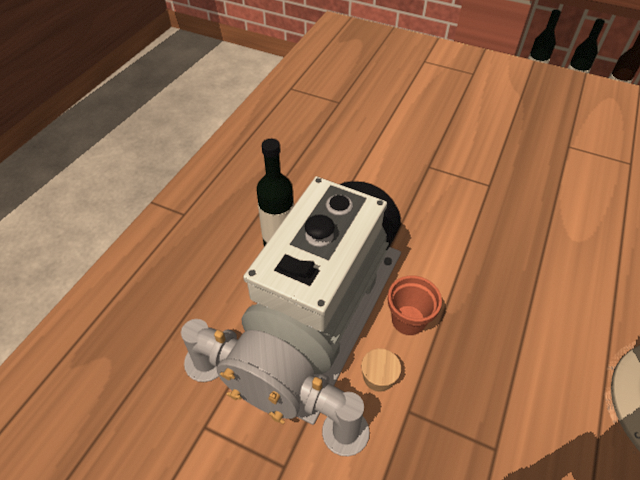

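Both views show the panel. The mushroom stop is in the middle (scene 368,178; side 320,228), the start button is on the fan side (scene 330,203; side 339,205), and the rocker is on the pump-head side (scene 405,162; side 298,268). Next I'll measure the corner screws and controls.

```bash
cat > h.py <<'E'
from rig import r
import numpy as np
def ray(n,u,v,z):
    c=r.camera_info(n);d=c['R'].T@np.array([(u-c['cx'])/c['fx'],(v-c['cy'])/c['fy'],1]);o=-c['R'].T@c['t']
    return o+d*(z-o[2])/d[2]
E
python3 - <<'E'
from h import *
import cv2
S={'scene':[(289,192),(396,139),(443,177),(333,239)],'side':[(380,203),(321,302),(252,273),(319,181)]}
B={'scene':[(330,203,.227),(368,172,.239)],'side':[(339,204,.227),(320,223,.239)]}
P=[]
for n in S:
    g=cv2.cvtColor(cv2.imread(f'pics/{n}0.png'),cv2.COLOR_BGR2GRAY)
    Q=[]
    for u,v in S[n]:
        w=g[v-5:v+6,u-5:u+6].astype(float);w=np.clip(110-w,0,None);yy,xx=np.mgrid[-5:6,-5:6]
        uu,vv=(u+(w*xx).sum()/w.sum(),v+(w*yy).sum()/w.sum()) if w.sum()>0 else (u,v)
        Q.append(ray(n,uu,vv,.213)[:2])
    Q=np.array(Q);P.append(Q);print(n,Q.round(4).tolist(),Q.mean(0).round(4),[np.linalg.norm(Q[i]-Q[i-1]).round(4) for i in range(4)])
    d=(Q[1]-Q[0]+Q[2]-Q[3]);print('ydir deg',np.degrees(np.arctan2(d[1],d[0])))
    for b in B[n]:print('btn',ray(n,*b).round(4))
Q=np.mean(P,0);c=Q.mean(0);d=Q[1]+Q[2]-Q[0]-Q[3];d/=np.linalg.norm(d);x=np.array([d[1],-d[0]])
print('c',c,'y',d,'x',x)
for nm,a in dict(stop=(0,0),start=(0,-.062),near=(-.016,.064),far=(.016,.064)).items():print(nm,(c+a[0]*x+a[1]*d).round(4))
a=cv2.imread('pics/scene0.png')[120:220,300:460];b=cv2.imread('pics/side0.png')[185:310,240:400]
a=cv2.resize(a,(400,250),interpolation=3);b=cv2.resize(b,(400,312),interpolation=3)
cv2.imwrite('pics/crop0.png',np.vstack([a,b]))
E
```

```text
scene [[0.5167, -0.0064], [0.522, 0.1792], [0.6202, 0.176], [0.6145, -0.0099]] [0.5683 0.0847] [np.float64(0.0979), np.float64(0.1856), np.float64(0.0982), np.float64(0.186)]
ydir deg 88.28802543303756
btn [0.5752 0.0168 0.227 ]
btn [0.5708 0.0826 0.239 ]
side [[0.5143, -0.0095], [0.5219, 0.1808], [0.6194, 0.1775], [0.6133, -0.0079]] [0.5672 0.0852] [np.float64(0.099), np.float64(0.1904), np.float64(0.0976), np.float64(0.1856)]
ydir deg 87.88741990409542
btn [0.5616 0.0346 0.227 ]
btn [0.5666 0.0861 0.239 ]
c [0.56778333 0.08497966] y [0.03338969 0.99944241] x [ 0.99944241 -0.03338969]
stop [0.5678 0.085 ]
start [0.5657 0.023 ]
near [0.5539 0.1495]
far [0.5859 0.1484]
```

View pics/crop0.png

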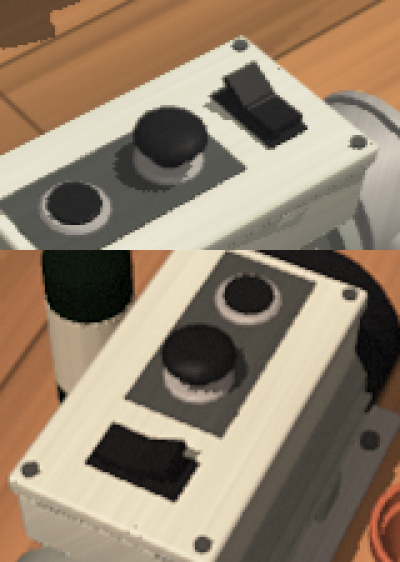

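The crop shows the stop out and the start in. The near wing of the rocker looks raised. I'll check that by comparing the projected wing ends for each state.

```bash
python3 - <<'E'
from h import *
import cv2
c=np.array([.5678,.085]);y=np.array([.0334,.9994]);x=np.array([.9994,-.0334]);b=.42
rows=[]
for n,(u0,v0) in {'scene':(375,135),'side':(265,240)}.items():
    im=cv2.imread(f'pics/{n}0.png');k=r.camera_info(n);t=[]
    for rock in(None,.22,-.22):
        z=cv2.resize(im[v0:v0+50,u0:u0+60],None,fx=6,fy=6,interpolation=2)[:, :260] if 0 else cv2.resize(im[v0:v0+50,u0:u0+60],None,fx=4.4,fy=4.4,interpolation=2)
        if rock is not None:
            for sgn,an in((-1,b+rock),(1,b-rock)):
                pts=[]
                for l,w in((0,-.0105),(.022,-.0105),(.022,.0105),(0,.0105)):
                    p=c+x*sgn*l*np.cos(an)+y*(.064+w);X=k['R']@np.array([*p,.212+.007+l*np.sin(an)])+k['t']
                    pts.append([(k['fx']*X[0]/X[2]+k['cx']-u0+.5)*4.4,(k['fy']*X[1]/X[2]+k['cy']-v0+.5)*4.4])
                cv2.polylines(z,[np.int32(pts)],True,(0,0,255) if sgn<0 else (0,255,0),1)
        t.append(cv2.convertScaleAbs(z,alpha=1.6,beta=20))
    rows.append(np.hstack(t))
cv2.imwrite('pics/rock0.png',np.vstack(rows))
s=r.read_state();R=s['ee_rot'];p=s['position']
for nm,t in dict(stop=(.5678,.085,.29),).items():print(nm,(R.T@(np.array(t)-p)).round(4))
E
```

```text
stop [-0.4688 -0.2184 -0.0517]
```

View pics/rock0.png

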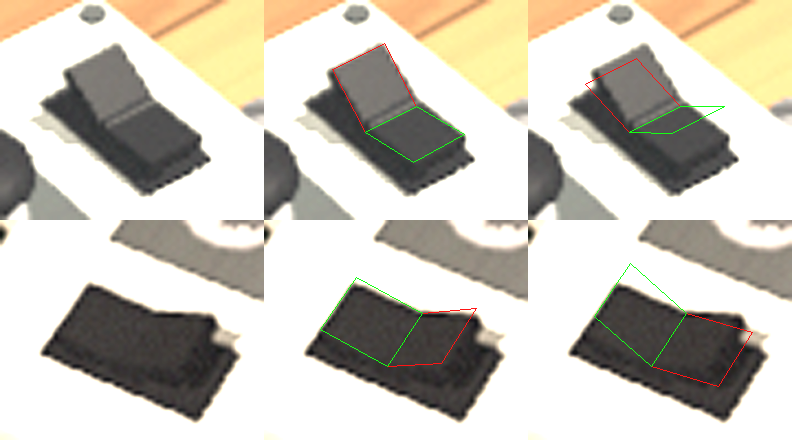

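The rocker overlay clearly matches the near end standing up (state +0.22), so I'll press the near end. First I'll shut the fingers and move above the stop button.

The manual's scale: shifts go in shares of 50 cm and turns go in shares of pi rad. Converting my numbers, -0.469 m / 0.5 = -0.938, -0.218 m / 0.5 = -0.436, -0.433 rad / 3.1416 = -0.1378.

Call:
{"method": "drive_effector", "body": {"steps": [{"dx": -0.04,"dy": -0.02,"dz": -0.09,"az": -0.0318},{"dx": -0.938,"dy": -0.436,"dz": -0.104,"az": -0.1378},{"dx": -0.938,"dy": -0.436,"dz": -0.104,"az": -0.1378},{"dx": -0.938,"dy": -0.436,"dz": -0.104,"az": -0.1378},{"dx": -0.938,"dy": -0.436,"dz": -0.104,"az": -0.1378},{"dx": -0.938,"dy": -0.436,"dz": -0.104,"az": -0.1378},{"dx": -0.938,"dy": -0.436,"dz": -0.104,"az": -0.1378},{"dx": -0.938,"dy": -0.436,"dz": -0.104,"az": -0.1378},{"dx": -0.938,"dy": -0.436,"dz": -0.104,"az": -0.1378},{"dx": -0.938,"dy": -0.436,"dz": -0.104,"az": -0.1378}], "aperture": 0.0, "squeeze": 20}}

```text
time_s: 1.1
position: [0.5344, 0.1274, 0.2898]
ee_rot: [[-0.999, 0.034, -0.001], [0.034, 0.999, 0.0], [0.001, 0.0, -1.0]]
contact_force: [-0.4, 0.9, -0.0]
opening: 0.119
finger_force: 0.0
```

```bash
cat >> h.py <<'E'
def rel(*ts):
    s=r.read_state();R=s['ee_rot'];p=s['position'];print('t',s['time_s'],'p',p.round(4),'yaw',np.degrees(np.arctan2(R[1,1],R[0,1])).round(1),'f',s['contact_force'].round(2))
    for t in ts:print(t,(R.T@(np.array(t)-p)).round(4))
E
python3 -c "
from h import *
rel((.5678,.085,.29),(.5678,.085,.239))"
```

```text
t 1.1 p [0.5344 0.1274 0.2898] yaw 88.1 f [-0.36  0.88 -0.03]
(0.5678, 0.085, 0.29) [-0.0348 -0.0412 -0.0003]
(0.5678, 0.085, 0.239) [-0.0349 -0.0412  0.0507]
```

Scaled: -0.041 m / 0.5 = -0.082, -0.035 m / 0.5 = -0.07.

Call:
{"method": "drive_effector", "body": {"steps": [{"dx": -0.07,"dy": -0.082},{"dx": -0.07,"dy": -0.082,"dz": 0.04},{"dx": -0.07,"dy": -0.082,"dz": 0.06},{"dx": -0.07,"dy": -0.082,"dz": 0.06},{"dx": -0.07,"dy": -0.082,"dz": 0.06}]}}

```text
time_s: 1.6
position: [0.5667, 0.0881, 0.2605]
ee_rot: [[-0.999, 0.032, 0.0], [0.032, 0.999, 0.0], [-0.0, 0.0, -1.0]]
contact_force: [0.1, 0.3, -0.1]
opening: 0.005
finger_force: 0.0
```

```bash
python3 -c "
from h import *
import cv2
rel((.5678,.085,.239))
a=r.read_camera('scene')[100:240,290:470];b=r.read_camera('side')[150:310,230:410]
cv2.imwrite('pics/c1.png',np.hstack([cv2.resize(a,(400,311)),cv2.resize(b,(400,311))]))"
```

```text
t 1.6 p [0.5667 0.0881 0.2605] yaw 88.1 f [ 0.08  0.32 -0.11]
(0.5678, 0.085, 0.239) [-0.0012 -0.003   0.0215]
```

View pics/c1.png

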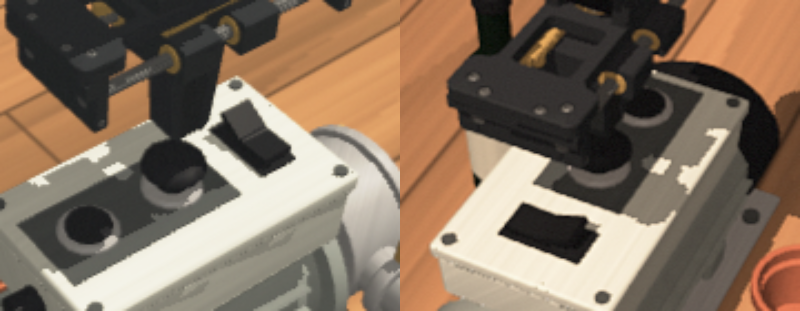

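The fingertips are centred just above the mushroom head, clear of the other controls. Now I'll press slowly.

Scaled: 0.027 m / 0.5 = 0.054, 0.025 m / 0.5 = 0.05.

Call:
{"method": "drive_effector", "body": {"steps": [{"dx": -0.002,"dy": -0.006,"dz": 0.03},{"dx": -0.002,"dy": -0.006,"dz": 0.038},{"dx": -0.002,"dy": -0.006,"dz": 0.044},{"dx": -0.002,"dy": -0.006,"dz": 0.05},{"dx": -0.002,"dy": -0.006,"dz": 0.054},{"dx": -0.002,"dy": -0.006,"dz": 0.054}]}}

```text
time_s: 2.3
position: [0.568, 0.0841, 0.2328]
ee_rot: [[-0.999, 0.034, -0.0], [0.034, 0.999, 0.0], [0.0, 0.0, -1.0]]
contact_force: [0.2, 0.1, -0.8]
opening: 0.005
finger_force: 0.0
```

Scaled: 0.002 m / 0.5 = 0.004, 0.001 m / 0.5 = 0.002.

Call:
{"method": "drive_effector", "body": {"steps": [{"dz": 0.002},{"dz": 0.004},{"dz": 0.004}]}}

```text
time_s: 2.6
position: [0.5682, 0.0841, 0.2324]
ee_rot: [[-0.999, 0.034, 0.002], [0.034, 0.999, -0.0], [-0.002, -0.0, -1.0]]
contact_force: [-1.9, 1.7, 7.7]
opening: 0.003
finger_force: 4.1
```

Call:
{"method": "drive_effector", "body": {"steps": [{"dz": -0.06},{"dz": -0.11},{"dz": -0.11}]}}

```text
time_s: 2.9
position: [0.569, 0.084, 0.2894]
ee_rot: [[-0.999, 0.034, 0.007], [0.034, 0.999, -0.0], [-0.007, -0.0, -1.0]]
contact_force: [0.2, -0.2, 0.4]
opening: 0.006
finger_force: 0.0
```

```bash
python3 -c "
from h import *
import cv2
rel((.5525,.1495,.229))
a=r.read_camera('scene')[100:240,290:470];b=r.read_camera('side')[150:310,230:410]
cv2.imwrite('pics/c2.png',np.hstack([cv2.resize(a,(400,311)),cv2.resize(b,(400,311))]))"
```

```text
t 2.9 p [0.569  0.084  0.2894] yaw 88.1 f [ 0.24 -0.24  0.4 ]
(0.5525, 0.1495, 0.229) [0.0191 0.0649 0.0602]
```

View pics/c2.png

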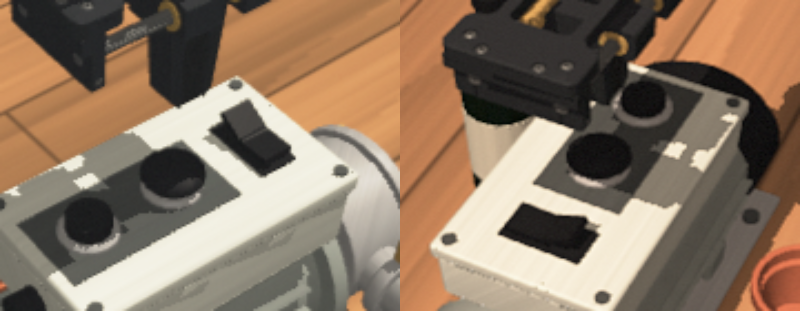

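The stop is in and the start has popped out. Next is the rocker's near end.

Scaled: 0.065 m / 0.5 = 0.13, 0.05 m / 0.5 = 0.1.

Call:
{"method": "drive_effector", "body": {"steps": [{"dx": 0.038,"dy": 0.1},{"dx": 0.038,"dy": 0.13,"dz": 0.04},{"dx": 0.038,"dy": 0.13,"dz": 0.096},{"dx": 0.038,"dy": 0.13,"dz": 0.096},{"dx": 0.038,"dy": 0.13,"dz": 0.096}]}}

```text
time_s: 3.5
position: [0.5511, 0.1495, 0.2376]
ee_rot: [[-0.999, 0.034, -0.002], [0.034, 0.999, -0.0], [0.002, -0.0, -1.0]]
contact_force: [-0.4, -1.0, 0.2]
opening: 0.002
finger_force: 0.0
```

Call:
{"method": "drive_effector", "body": {"steps": [{"dz": 0.01},{"dz": 0.018},{"dz": 0.024},{"dz": 0.03},{"dz": 0.036},{"dz": 0.036}]}}

```text
time_s: 4.1
position: [0.5514, 0.1495, 0.2226]
ee_rot: [[-0.999, 0.034, 0.004], [0.034, 0.999, -0.0], [-0.004, -0.0, -1.0]]
contact_force: [-5.5, -2.0, 17.7]
opening: 0.007
finger_force: 8.9
```

Scaled: -0.085 m / 0.5 = -0.17, -0.065 m / 0.5 = -0.13.

Call:
{"method": "drive_effector", "body": {"steps": [{"dz": -0.06},{"dz": -0.13},{"dy": -0.08,"dz": -0.13},{"dy": -0.17,"dz": -0.13},{"dy": -0.17,"dz": -0.13}]}}

```text
time_s: 4.6
position: [0.5485, 0.0608, 0.285]
ee_rot: [[-0.999, 0.038, 0.0], [0.038, 0.999, -0.001], [-0.0, -0.001, -1.0]]
contact_force: [0.4, 0.7, 0.5]
opening: 0.006
finger_force: 0.0
```

```bash
python3 -c "
from h import *
import cv2
rel((.5657,.023,.227))
a=r.read_camera('scene')[100:240,290:470];b=r.read_camera('side')[150:310,230:410]
cv2.imwrite('pics/c3.png',np.hstack([cv2.resize(a,(400,311)),cv2.resize(b,(400,311))]))"
```

```text
t 4.6 p [0.5485 0.0608 0.285 ] yaw 87.8 f [0.38 0.72 0.54]
(0.5657, 0.023, 0.227) [-0.0186 -0.0371  0.058 ]
```

View pics/c3.png

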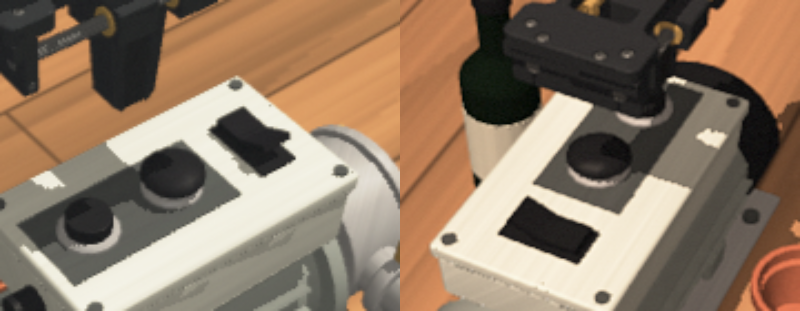

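The rocker has flipped: its far end now stands up, and the stop is still in. Now I'll hover over the start button and press it.

Scaled: 0.05 m / 0.5 = 0.1, -0.037 m / 0.5 = -0.074.

Call:
{"method": "drive_effector", "body": {"steps": [{"dx": -0.036,"dy": -0.074,"dz": 0.02},{"dx": -0.036,"dy": -0.074,"dz": 0.07},{"dx": -0.036,"dy": -0.074,"dz": 0.1},{"dx": -0.036,"dy": -0.074,"dz": 0.1},{"dx": -0.036,"dy": -0.074,"dz": 0.1}]}}

```text
time_s: 5.2
position: [0.5653, 0.0281, 0.2354]
ee_rot: [[-0.999, 0.033, 0.0], [0.033, 0.999, 0.0], [-0.0, 0.0, -1.0]]
contact_force: [-0.0, -0.8, 0.8]
opening: 0.003
finger_force: 0.0
```

```bash
python3 -c "
from h import *
rel((.5657,.023,.227),(.5657,.023,.22))"
```

```text
t 5.2 p [0.5653 0.0281 0.2354] yaw 88.1 f [-0.02 -0.8   0.75]
(0.5657, 0.023, 0.227) [-0.0005 -0.0051  0.0084]
(0.5657, 0.023, 0.22) [-0.0005 -0.0051  0.0154]
```

Scaled: 0.017 m / 0.5 = 0.034, 0.016 m / 0.5 = 0.032.

Call:
{"method": "drive_effector", "body": {"steps": [{"dy": -0.01,"dz": 0.006},{"dy": -0.01,"dz": 0.012},{"dy": -0.01,"dz": 0.018},{"dy": -0.01,"dz": 0.024},{"dy": -0.01,"dz": 0.028},{"dy": -0.01,"dz": 0.032},{"dy": -0.01,"dz": 0.034},{"dy": -0.01,"dz": 0.034}]}}

```text
time_s: 6.0
position: [0.5649, 0.0222, 0.2203]
ee_rot: [[-0.999, 0.034, 0.003], [0.034, 0.999, -0.001], [-0.003, -0.001, -1.0]]
contact_force: [-5.3, 0.7, 16.3]
opening: 0.004
finger_force: 8.1
```

Call:
{"method": "drive_effector", "body": {"steps": [{"dz": -0.06},{"dz": -0.14},{"dx": 0.08,"dz": -0.16},{"dx": 0.16,"dz": -0.16},{"dx": 0.16,"dz": -0.16},{"dx": 0.16,"dz": -0.16}]}}

```text
time_s: 6.6
position: [0.4849, 0.0249, 0.2983]
ee_rot: [[-0.999, 0.034, 0.001], [0.034, 0.999, -0.0], [-0.001, -0.0, -1.0]]
contact_force: [-0.3, 0.3, -0.5]
opening: 0.007
finger_force: 0.0
```

```bash
python3 -c "
from h import *
import cv2
rel()
a=r.read_camera('scene')[100:240,290:470];b=r.read_camera('side')
cv2.imwrite('pics/side4.png',b);b=b[150:310,230:410]
cv2.imwrite('pics/c4.png',np.hstack([cv2.resize(a,(400,311)),cv2.resize(b,(400,311))]))"
```

```text
t 6.6 p [0.4849 0.0249 0.2983] yaw 88.1 f [-0.29  0.31 -0.49]
```

View pics/c4.png

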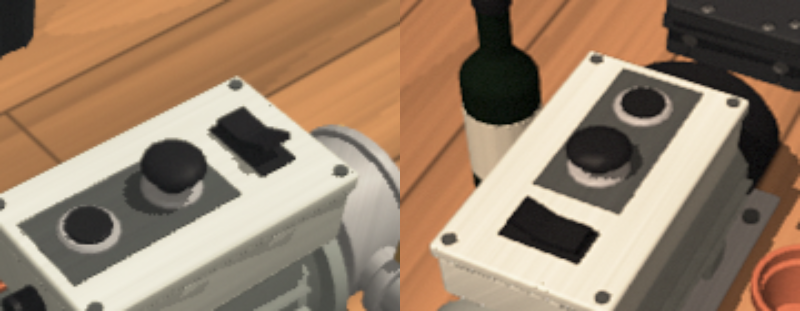

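The start is in, the stop has popped out and the rocker is still flipped. The bottle and cup haven't moved, and the robot is clear of everything.

```bash
python3 -c "
from rig import r
print(r.job_done())"
```

```text
the job is handed in; nothing more can be done
None
```

The job is handed in: I pressed the stop in, tipped the rocker from near end up to near end down, then pressed the start in; all three held in the last pictures, at about 6.6 s with nothing else touched.

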